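# Fill the gap in the blade fixture and lock it

### The arm

A 6-joint arm with a two-finger parallel gripper is mounted at the origin on the work surface. World frame = base frame: x ahead of the robot, y to its left, z up, the work surface at z = 0. Lengths are in m, angles in rad, forces in N, time in s.
With the tool pointing down it reaches from about 0.275 to 0.875 m from the base axis. Payload 12.5 kg.
Tool frame: the origin (TCP) lies between the finger pads; the fingertips stand 22 mm ahead of it and the grasp point (between the pads) lies 3 mm ahead of it; x points along the fingers, z is the direction in which the jaws open and shut, and the axes are right-handed (so a half turn about x gives the same grasp; the last joint's range is limited). The gripper opens to 85 mm and grips with 20 to 120 N. Pads are 22 mm wide; open, the fingers measure 114 mm over their backs; the gripper's body (76 mm by 85 mm) begins 54 mm behind the grasp point. The pads swing forward as they close: fully open they stand 13 mm farther back than shut.
Start: joints at [1.181, 0.351, 1.652, -0, 1.139, -0.085], TCP at [0.165, 0.525, 0.253] pointing down, gripper open.
Joint ranges: [-2.75, 2.75], [-0.79, 2.1], [0.01, 2.65], [-1.57, 4.71], [0.07, 3.14], [-2.87, 2.87]. Speed limits (rad/s): [2.22, 2.22, 2.79, 3.14, 3.14, 3.14].

### API

Orientations are given as a rotation vector (axis times angle).
In Python, from plant import sense, get_image, camera_params, finish_job gives the robot as it stands.
- The arm moves only by the tool move_arm, never from a script. Its arguments are lists of equal length, an entry for each row: "travel": the shift along the tool's x, y, z in mm, a list of three; "roll": the turn about the tool's x in rad. A call has 1 to 12 rows; each row shifts and turns the commanded pose from where the row before left it, along the tool's axes as they then stand; what a row does not reach is not made up. A row lasts 1/12 s, in which the tool goes at most 41.7 mm and 7.16 degrees, less where a joint would pass 70% of its speed; a pose out of reach is approached as far as the arm can. A call is refused whole if a number of a shift passes 41.7 or a number of a turn 0.125, either way. A call with a gripper value outside its range is refused whole. "claw" is the finger opening in mm, from 0 to 85.4, set as the call begins (left out, the last holds). The fingers move at their own pace and stop on an object; the grip force is fixed at half the most. Time passes only in rows, so rows that do not move let the fingers close. It gives the time, the measured TCP pose, the force and the opening at its end, in the units of the state.
- sense(): the state, without advancing time (a new reading comes with each control period).
- get_image(name): name is "scene" or "top" or "wrist"; returns the picture (400x640x3 uint8, blue, green, red); there is no depth.
- camera_params(name): a dict with "vertical_fov" (degrees; the focal length in pixels is half the picture's height over the tangent of half this angle, whatever the lens; pixels are square), "cx", "cy" (the principal point, pixels), "world_to_cam" (4x4, takes a point from world to camera coordinates); the wrist camera has in their place "hand_eye" (4x4, takes a point from camera to tool coordinates, whose origin is the TCP and whose axes are the tool frame's). Camera axes: x right, y down, z forward; pixel columns grow to the right and rows downward; lengths in m; the calibration is good to about 2 mm. A picture is of the moment at which its call begins: read the wrist's pose just before it. camera_params takes no time and is no camera call.
- finish_job(): hands the job in, once; it reports no verdict.
The state is a dict: "t": time; "joints": joint angles; "qvel": joint speeds; "tau": joint torques, N m; "tcp_pos": TCP position; "orientation": TCP orientation; "ft_force": force on the tool from outside, world axes, zero at the start; "moment": the same for the moment, N m; "grip_width": finger opening in m.
Only numpy, scipy, OpenCV 4.12 (cv2) and the standard library are available. Lean on these libraries where they do the work, as an engineer would, in place of code of your own. Each camera call takes 0.05 s, during which the arm holds its last target.

### The job

A blade blank is clamped in the grey fixture, and a gap remains in the pocket beside it. Of the three bench spacers find the one that fills the gap snugly across (the others are too thick to go in or leave it loose), set it upright and fully home on the pocket floor, let go, and then nudge the flush slide lock by its small ridge across its detent, all the way towards the pocket, so that its tongue traps the spacer's foot. Leave the other two spacers standing on the bench and leave the rest of the bench as it is.

Things in the scene. Friction and masses are not known exactly. Their poses are not given: they have to be found in the camera images.
- fixture: fixed grey steel clamping fixture, 150 mm (own x) by 210 mm (y), flat deck 45 mm above the bench. Origin: centre of its underside. A bright steel blade blank is clamped flush with the deck on the +x side of an open pocket; two black star knobs stick out of its +x face. The lock's slot lies in the deck on the -y side of the pocket
- pocket (a point): centre of the pocket's floor (axes as the fixture's), 24 mm below the deck. Pocket 38 mm wide along x (the gap to fill, 4 mm chamfers on both long top edges), 68 mm long along y, open on top; a spacer goes in with its own x along the fixture's x, either way round. The 36 mm one has 2 mm to spare across and its rib then stands 32 mm above the deck
- slide_lock (a joint): travel of the lock along the fixture's +y, to the pocket, m: 0 open (start), 0.018 locked (end stop). Dark steel plate 34 (x) by 70 mm (y), flush in the deck. A sprung detent holds it at either end: it takes up to about 8 N and past 0.009 snaps on. Its leading end is the tongue, which then overhangs the pocket 17 mm, 2 mm above a seated spacer's foot; if locked first it blocks the pocket
- ridge (a point): centre of the top of the lock's ridge, moves with the lock: a bar 28 mm long (fixture's x), 8 mm thick (y), top 9.5 mm above the deck. When open it stands 75 mm from the pocket's centre along the fixture's -y. It can be pushed towards +y by closed fingertips set down behind it just above the deck
- spacer_a: aluminium spacer like an upside-down T, standing loose: foot 60 mm long (own y), 16 mm high; rib on its middle 20 mm long (y), 40 mm high; 56 mm high in all. Foot and rib are equally thick (own x). Of the three, one is 30, one 36, one 42 mm thick; which is which must be found: close the gripper across the rib to feel it. Origin: centre of the underside, z up. 0.1 to 0.3 kg
- spacer_b: aluminium spacer like an upside-down T, standing loose: foot 60 mm long (own y), 16 mm high; rib on its middle 20 mm long (y), 40 mm high; 56 mm high in all. Foot and rib are equally thick (own x). Of the three, one is 30, one 36, one 42 mm thick; which is which must be found: close the gripper across the rib to feel it. Origin: centre of the underside, z up. 0.1 to 0.3 kg
- spacer_c: aluminium spacer like an upside-down T, standing loose: foot 60 mm long (own y), 16 mm high; rib on its middle 20 mm long (y), 40 mm high; 56 mm high in all. Foot and rib are equally thick (own x). Of the three, one is 30, one 36, one 42 mm thick; which is which must be found: close the gripper across the rib to feel it. Origin: centre of the underside, z up. 0.1 to 0.3 kg
- wrench: bystander, steel spanner 190 mm long lying flat; origin under its middle
- bearing: bystander, steel bearing ring 52 mm across, 15 mm high; origin under its centre
- grease_tin: bystander, steel tin 74 mm across, 60 mm high; origin under its centre
- screwdriver: bystander, screwdriver 200 mm long, lying; origin under its middle
- wood_offcut: bystander, wood block 110 x 45 x 28 mm; origin under its centre
- flange: bystander, dark steel ring 100 mm across, 14 mm high; origin under its centre
- hammer: bystander, hammer 280 mm long, lying; origin under its middle

How it is judged:
By the outcome, as a careful person would: the job done as asked, in the order asked, and still so for the second after the job is handed in, with the robot touching nothing.
It also fails if it takes over 58 s, if anything falls off the work surface, if the arm or the gripper's body presses on something with over 40 N, if the wrist force passes 120 N, or if a joint passes its speed limit or range.

## Working session

There is one attempt and no reset: what is moved stays moved. The work goes in short steps, Python scripts to look and compute and a tool call to move; the robot and the scene stay as the last step left them, time stands still between calls to the robot, and variables do not carry over. Pictures are saved under pics/ and viewed, and the job is handed in when it is done.

Besides the shell and the picture viewer there is one more tool, called after "Call:" by a JSON object that holds its "op" and its "data". move_arm: Moves the arm, as the interface text tells. Its arguments: {"type":"object","properties":{"travel":{"type":"array"},"roll":{"type":"array"},"claw":{"type":"number"}},"required":["travel","roll"]}

```bash
mkdir -p pics; ls; python3 - <<'E'
from plant import *
import cv2
print(sense())
for n in ["scene","top","wrist"]:
    print(n,camera_params(n)); cv2.imwrite(f"pics/{n}0.png",get_image(n))
E
```

```text
pics
{'t': 0.0, 'joints': array([ 1.18141958e+00,  3.51227394e-01,  1.65239967e+00,  2.42906808e-05,
        1.13908015e+00, -8.46068569e-02]), 'qvel': array([-0.00101309, -0.00138504, -0.0003198 , -0.0008035 , -0.00102571,
       -0.00068322]), 'tau': array([-1.76538018e-03, -5.06092322e+01, -2.91410708e+01, -1.19707656e-04,
        4.55590314e-03,  3.38042025e-05]), 'tcp_pos': array([0.16490468, 0.52439409, 0.25277253]), 'orientation': array([-0.98241678,  1.33909406,  0.98148354]), 'ft_force': array([-0.44627293,  0.15542345,  0.34051725]), 'moment': array([ 0.042611  , -0.00312836, -0.04448103]), 'grip_width': 0.08569082660837093}
scene {'vertical_fov': 56.66974646419376, 'cx': 316.24986268868867, 'cy': 205.298444345742, 'world_to_cam': array([[ 0.64530416,  0.76372363,  0.01757135, -0.33445106],
       [ 0.56991632, -0.4659762 , -0.67680246, -0.31194911],
       [-0.5087022 ,  0.44675764, -0.73595494,  1.35296321],
       [ 0.        ,  0.        ,  0.        ,  1.        ]])}
top {'vertical_fov': 43.24093611472173, 'cx': 310.7677023603878, 'cy': 202.709520957955, 'world_to_cam': array([[-1.86356698e-02, -9.99825767e-01,  1.07123295e-03,
        -1.93771116e-02],
       [-9.96335910e-01,  1.84811530e-02, -8.35057026e-02,
         5.83953607e-01],
       [ 8.34713555e-02, -2.62349256e-03, -9.96506724e-01,
         1.49072222e+00],
       [ 0.00000000e+00,  0.00000000e+00,  0.00000000e+00,
         1.00000000e+00]])}
wrist {'vertical_fov': 61.2776067490316, 'cx': 314.3018427502384, 'cy': 201.4132460355003, 'hand_eye': array([[-7.37247680e-04, -2.57325129e-01,  9.66324601e-01,
        -1.21222099e-01],
       [ 1.34153190e-03, -9.66324248e-01, -2.57324012e-01,
         6.48754566e-02],
       [ 9.99998828e-01,  1.10664375e-03,  1.05763018e-03,
        -6.21932810e-04],
       [ 0.00000000e+00,  0.00000000e+00,  0.00000000e+00,
         1.00000000e+00]])}
```

View pics/scene0.png

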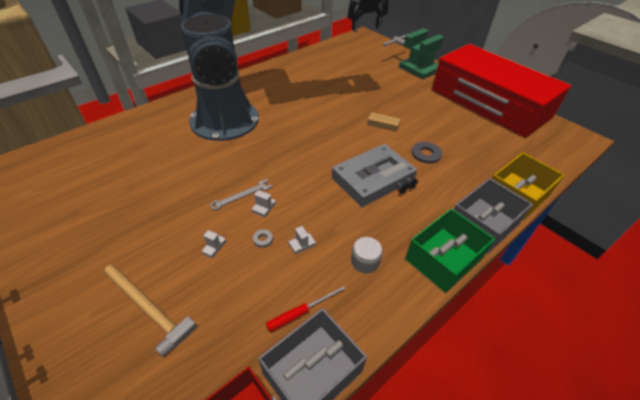

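View pics/top0.png

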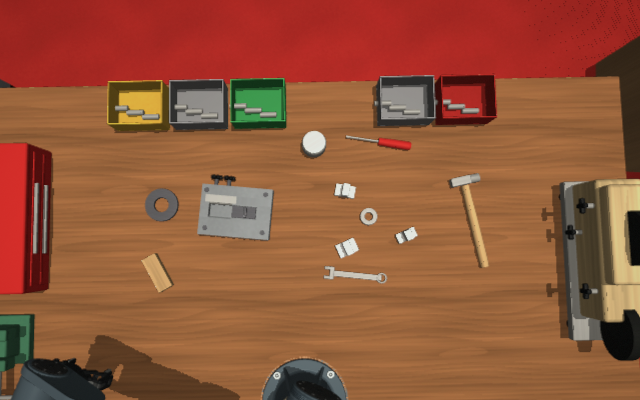

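View pics/wrist0.png

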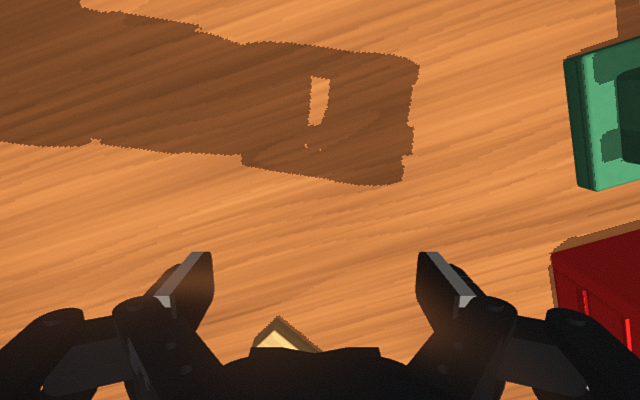

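```bash
python3 - <<'E'
import cv2
t=cv2.imread("pics/top0.png"); s=cv2.imread("pics/scene0.png")
cv2.imwrite("pics/tc1.png",cv2.resize(t[170:250,190:285],None,fx=8,fy=7.5)[:600,:800] if 0 else cv2.resize(t[172:244,190:285],None,fx=8,fy=8,interpolation=cv2.INTER_CUBIC))
cv2.imwrite("pics/tc2.png",cv2.resize(t[175:265,325:425],None,fx=6,fy=6,interpolation=cv2.INTER_CUBIC))
cv2.imwrite("pics/sc1.png",cv2.resize(s[140:205,325:425],None,fx=8,fy=8,interpolation=cv2.INTER_CUBIC))
cv2.imwrite("pics/sc2.png",cv2.resize(s[175:260,195:325],None,fx=6,fy=6,interpolation=cv2.INTER_CUBIC))
E
```

```text
(no output)
```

View pics/tc1.png

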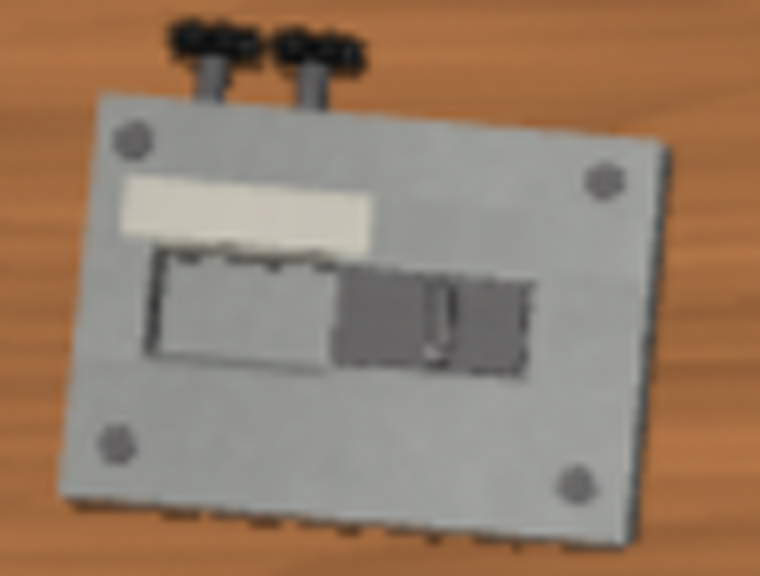

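View pics/tc2.png

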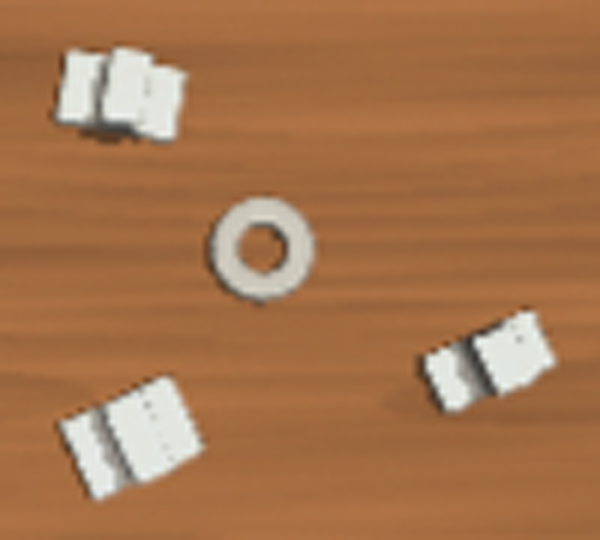

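View pics/sc1.png

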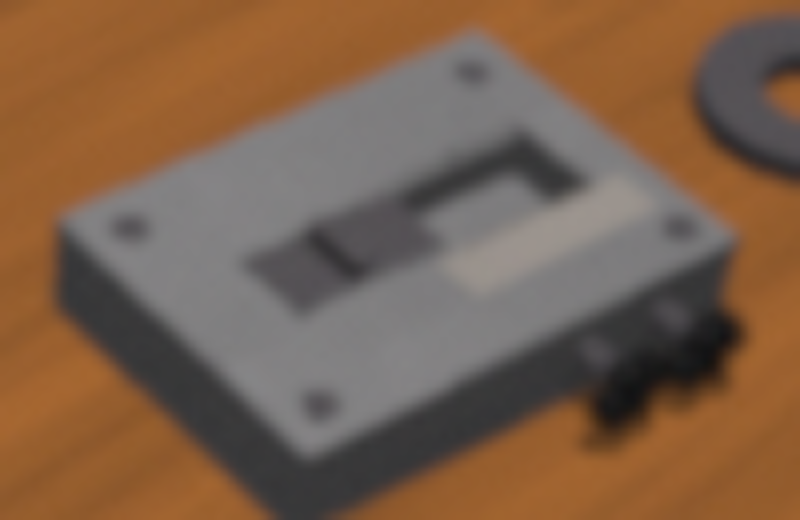

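View pics/sc2.png

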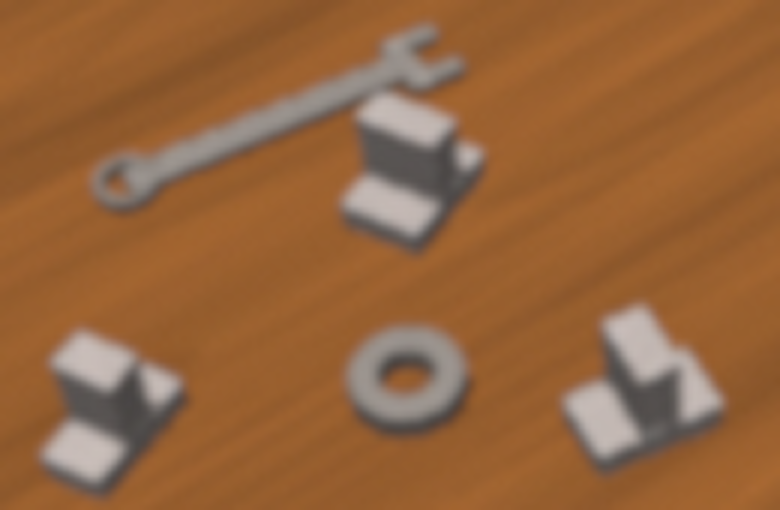

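```bash
cat > h.py <<'E'
import numpy as np, cv2
from scipy.spatial.transform import Rotation as R
from scipy.optimize import least_squares
from plant import *
F=lambda p:200/np.tan(np.radians(p["vertical_fov"]/2))
def w2c(name,s=None):
    p=camera_params(name)
    if name!="wrist": return p["world_to_cam"]
    T=np.eye(4);T[:3,:3]=R.from_rotvec(s["orientation"]).as_matrix();T[:3,3]=s["tcp_pos"]
    return np.linalg.inv(T@p["hand_eye"])
def proj(name,X,M):
    p=camera_params(name);c=np.atleast_2d(X)@M[:3,:3].T+M[:3,3]
    return c[:,:2]/c[:,2:]*F(p)+[p["cx"],p["cy"]]
def atz(name,uv,z,M):
    p=camera_params(name);uv=np.atleast_2d(uv).astype(float)
    d=np.c_[(uv-[p["cx"],p["cy"]])/F(p),np.ones(len(uv))]@M[:3,:3]
    o=-M[:3,:3].T@M[:3,3]
    return o+d*((z-o[2])/d[:,2])[:,None]
def uncrop(uv,f,x0,y0): return (np.atleast_2d(uv)+.5)/f-.5+[x0,y0]
def tri(obs): # list of (name,uv,M)
    return least_squares(lambda X:np.concatenate([(proj(n,X,M)[0]-uv) for n,uv,M in obs]),[.5,0,.03])
E
python3 - <<'E'
from h import *
T=w2c("top");S=w2c("scene")
c=uncrop([(100,95),(667,140),(632,545),(62,495)],8,190,172)
W=atz("top",c,.045,T);print(W.round(4));print("sizes",[np.linalg.norm(W[i]-W[i-1]).round(4) for i in range(4)])
cs=uncrop([(735,238),(310,460),(62,220),(478,30)],8,325,140)
print(atz("scene",cs,.045,S).round(4))
for i in range(4):
    r=tri([("top",c[i],T),("scene",cs[i],S)]);print(r.x.round(4),r.cost)
m=W.mean(0);print("ctr",m, "yaw", np.arctan2(*(W[0]-W[1])[[1,0]])-np.pi/2,np.arctan2(*(W[0]-W[3])[[1,0]]))
# pocket, ridge: top
q=uncrop([(152,250),(338,265),(330,368),(148,355),(440,318),(125,178),(370,195),(368,255),(120,238),(532,282),(525,378)],8,190,172)
P=atz("top",q,.045,T);print(P.round(4))
# spacer feet top z=.016, rib top z=.056
n=[(65,50),(187,70),(175,140),(55,122)];f=uncrop(n,6,325,175)
Q=atz("top",f,.016,T);print("b",Q.round(4),Q.mean(0))
r=uncrop([(115,47),(153,62),(140,132),(103,118)],6,325,175);Q=atz("top",r,.056,T);print("rib",Q.round(4),Q.mean(0))
rs=uncrop([(602,320),(645,303),(683,362),(640,380)],6,195,175);Q=atz("scene",rs,.056,S);print("ribs",Q.round(4),Q.mean(0))
print(tri([("top",r.mean(0),T),("scene",rs.mean(0),S)]).x)
s=sense();Rm=R.from_rotvec(s["orientation"]).as_matrix();print(Rm.round(3))
E
```

```text
[[0.6452 0.2916 0.045 ]
 [0.6245 0.0813 0.045 ]
 [0.4749 0.0961 0.045 ]
 [0.4971 0.3057 0.045 ]]
sizes [np.float64(0.1487), np.float64(0.2113), np.float64(0.1503), np.float64(0.2108)]
[[0.6454 0.2877 0.045 ]
 [0.626  0.0803 0.045 ]
 [0.4775 0.097  0.045 ]
 [0.4977 0.3054 0.045 ]]
[0.6446 0.2914 0.0424] 0.15518344622906102
[0.6248 0.0816 0.0432] 0.0025189373688483145
[0.4756 0.0971 0.0437] 0.15960215454596205
[0.4972 0.3059 0.0445] 0.0013590968642821543
ctr [0.56042666 0.19367514 0.045     ] yaw -0.09814049833549454 -0.09484667299184321
[[0.5871 0.2724 0.045 ]
 [0.5802 0.2036 0.045 ]
 [0.5421 0.2068 0.045 ]
 [0.5482 0.274  0.045 ]
 [0.5599 0.166  0.045 ]
 [0.614  0.2824 0.045 ]
 [0.606  0.1916 0.045 ]
 [0.5837 0.1925 0.045 ]
 [0.5918 0.2842 0.045 ]
 [0.5726 0.1319 0.045 ]
 [0.5371 0.1348 0.045 ]]
b [[ 0.643  -0.106   0.016 ]
 [ 0.6317 -0.1674  0.016 ]
 [ 0.5963 -0.1604  0.016 ]
 [ 0.6065 -0.1002  0.016 ]] [ 0.61938143 -0.13349017  0.016     ]
rib [[ 0.6391 -0.1285  0.056 ]
 [ 0.6313 -0.147   0.056 ]
 [ 0.5969 -0.1398  0.056 ]
 [ 0.6041 -0.1218  0.056 ]] [ 0.61787585 -0.13429959  0.056     ]
ribs [[ 0.5995 -0.141   0.056 ]
 [ 0.6038 -0.1211  0.056 ]
 [ 0.6388 -0.1288  0.056 ]
 [ 0.6348 -0.1485  0.056 ]] [ 0.61922052 -0.13486332  0.056     ]
[ 0.61819911 -0.13422986  0.05424793]
[[-0.    -0.954  0.3  ]
 [-0.001  0.3    0.954]
 [-1.     0.    -0.001]]
```

Call:
{"op": "move_arm", "data": {"travel": [[3,-31.5,-24.6],[3,-31.5,-24.6],[3,-31.5,-24.6],[3,-31.5,-24.6],[3,-31.5,-24.6],[3,-31.5,-24.6],[3,-31.5,-24.6],[3,-31.5,-24.6],[3,-31.5,-24.6],[3,-31.5,-24.6]], "roll": [0.06,0.06,0,0,0,0,0,0,0,0]}}

```text
t: 0.98
tcp_pos: [0.3572, 0.1725, 0.2233]
orientation: [-0.891, 1.38, 0.891]
ft_force: [0.9, 0.6, 0.1]
grip_width: 0.0854
```

```bash
cat >> h.py <<'E'
def go(pos,yaw=None):
    s=sense();M=R.from_rotvec(s["orientation"]).as_matrix()
    d=M.T@(np.array(pos)-s["tcp_pos"])*1000
    y=np.arctan2(M[1,2],M[0,2]);dr=0 if yaw is None else -((yaw-y+np.pi)%(2*np.pi)-np.pi)
    print("t",s["t"].round(2) if hasattr(s["t"],"round") else s["t"],"tcp",s["tcp_pos"].round(4),"yaw",y.round(4),"tilt",M[:,0].round(4),"f",s["ft_force"].round(1),"grip",round(s["grip_width"],4),"q",s["joints"].round(2))
    print("translate",d.round(1),"then roll",round(dr,4))
E
python3 -c "
from h import *
go([.618,-.134,.19],-.176)"
```

```text
t 0.9833 tcp [0.3572 0.1725 0.2233] yaw 1.1462 tilt [ 3.e-04  1.e-04 -1.e+00] f [0.9 0.6 0.1] grip 0.0854 q [ 0.33  0.11  2.05  0.    0.98 -0.81]
translate [  33.3 -363.9 -171.9] then roll 1.3222
```

Call:
{"op": "move_arm", "data": {"travel": [[3.3,-36.4,-17.2],[3.3,-36.4,-17.2],[3.3,-36.4,-17.2],[3.3,-36.4,-17.2],[3.3,-36.4,-17.2],[3.3,-36.4,-17.2],[3.3,-36.4,-17.2],[3.3,-36.4,-17.2],[3.3,-36.4,-17.2],[3.3,-36.4,-17.2]], "roll": [0,0,0,0,0,0,0,0,0,0]}}

```text
t: 1.82
tcp_pos: [0.6184, -0.1342, 0.1898]
orientation: [-0.89, 1.381, 0.891]
ft_force: [-0.1, 0.5, 0.4]
grip_width: 0.0856
```

Call:
{"op": "move_arm", "data": {"travel": [[0,0,0],[0,0,0],[0,0,0],[0,0,0],[0,0,0],[0,0,0],[0,0,0],[0,0,0],[0,0,0],[0,0,0],[0,0,0],[0,0,0]], "roll": [0.12,0.12,0.12,0.12,0.12,0.12,0.12,0.12,0.12,0.12,0.122,0]}}

```text
t: 2.82
tcp_pos: [0.6175, -0.1324, 0.19]
orientation: [0.143, 1.567, -0.143]
ft_force: [-0.4, 0.1, 0.3]
grip_width: 0.0855
```

```bash
python3 - <<'E'
from h import *
import json
go([.618,-.134,.19],-.176)
s=sense();im=get_image("wrist");cv2.imwrite("pics/w1.png",im)
json.dump([list(s["tcp_pos"]),list(s["orientation"])],open("w1.json","w"))
E
```

```text
t 2.8167 tcp [ 0.6175 -0.1324  0.19  ] yaw -0.1816 tilt [-5.e-04  1.e-04 -1.e+00] f [-0.4  0.1  0.3] grip 0.0855 q [-0.28  0.56  1.49 -0.    1.09 -0.1 ]
translate [-0.  -1.5  0.8] then roll -0.0056
```

View pics/w1.png

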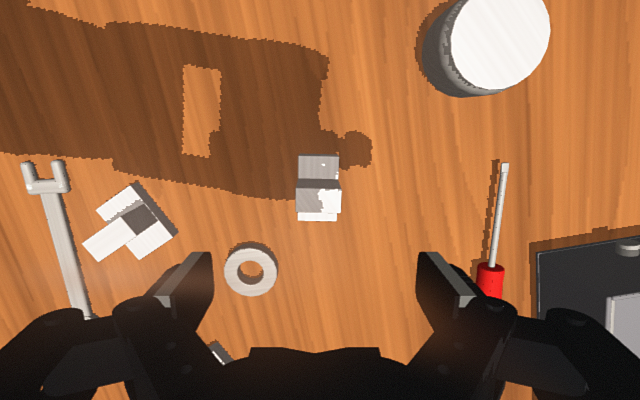

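```bash
python3 - <<'E'
from h import *
import json
a=json.load(open("w1.json"));s=dict(tcp_pos=np.array(a[0]),orientation=np.array(a[1]));M=w2c("wrist",s)
c,sn=np.cos(-.176),np.sin(-.176)
def box(o,hx,hy,z): return np.array([[o[0]+c*x-sn*y,o[1]+sn*x+c*y,z] for x,y in [(hx,hy),(hx,-hy),(-hx,-hy),(-hx,hy)]])
print(proj("wrist",box((.618,-.134),.018,.01,.056),M).round(0));print(proj("wrist",box((.618,-.134),.018,.03,.016),M).round(0))
im=cv2.imread("pics/w1.png");cv2.imwrite("pics/w1c.png",cv2.resize(im[140:235,280:360],None,fx=6,fy=6,interpolation=cv2.INTER_CUBIC))
E
```

```text
[[339. 186.]
 [338. 211.]
 [293. 211.]
 [292. 187.]]
[[336. 154.]
 [335. 220.]
 [296. 220.]
 [294. 154.]]
```

View pics/w1c.png

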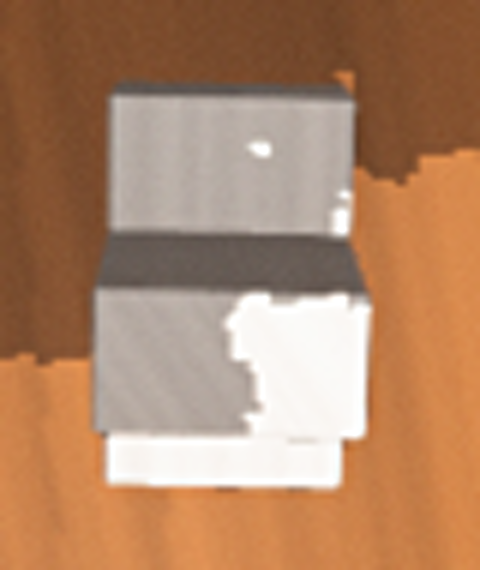

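```bash
python3 - <<'E'
from h import *
import json
a=json.load(open("w1.json"));s=dict(tcp_pos=np.array(a[0]),orientation=np.array(a[1]));M=w2c("wrist",s)
for n,z in (([(97,290),(370,290),(363,437),(95,433)],.056),([(110,95),(352,98),(340,487),(107,485)],.016)):
    Q=atz("wrist",uncrop(n,6,280,140),z,M);print(Q.round(4).tolist(),Q.mean(0).round(4),[np.linalg.norm(Q[i]-Q[i-1]).round(4) for i in range(4)], np.arctan2(*(Q[1]-Q[0])[[1,0]]).round(3),np.arctan2(*(Q[0]-Q[3])[[1,0]]).round(3)-1.5708)
r=uncrop([(97,290),(370,290),(363,437),(95,433)],6,280,140).mean(0)
rt=uncrop([(115,47),(153,62),(140,132),(103,118)],6,325,175).mean(0)
rs=uncrop([(602,320),(645,303),(683,362),(640,380)],6,195,175).mean(0)
x=tri([("wrist",r,M),("top",rt,w2c("top")),("scene",rs,w2c("scene"))]);print(x.x,x.fun)
go([.6195,-.134,.09],-.187)
E
```

```text
[[0.6047, -0.1226, 0.056], [0.6393, -0.1289, 0.056], [0.6353, -0.1482, 0.056], [0.6007, -0.1414, 0.056]] [ 0.62   -0.1353  0.056 ] [np.float64(0.0193), np.float64(0.0352), np.float64(0.0198), np.float64(0.0352)] -0.18 -0.20779999999999998
[[0.6083, -0.1028, 0.016], [0.6429, -0.1095, 0.016], [0.6315, -0.1679, 0.016], [0.5964, -0.1612, 0.016]] [ 0.6198 -0.1354  0.016 ] [np.float64(0.0596), np.float64(0.0352), np.float64(0.0595), np.float64(0.0357)] -0.193 -0.20079999999999987
[ 0.61986101 -0.13506311  0.05620047] [-0.21715515 -0.02691474  0.24777529 -0.68803098  0.0729451   0.0819609 ]
t 2.8667 tcp [ 0.6175 -0.1324  0.19  ] yaw -0.174 tilt [-5.e-04  1.e-04 -1.e+00] f [0.9 0.1 0.5] grip 0.0857 q [-0.28  0.56  1.49 -0.    1.09 -0.11]
translate [100.   -1.3   2.3] then roll 0.013
```

Call:
{"op": "move_arm", "data": {"travel": [[15,-2.4,2.9],[20,0,0],[20,0,0],[20,0,0],[20,0,0],[20,0,0],[15,0,0],[10,0,0],[0,0,0],[0,0,0]], "roll": [0.014,0,0,0,0,0,0,0,0,0]}}

```text
t: 3.7
tcp_pos: [0.6199, -0.1353, 0.0498]
orientation: [0.148, 1.567, -0.148]
ft_force: [-0.4, -0.7, 0.3]
grip_width: 0.0853
```

```bash
python3 - <<'E'
from h import *
go([.6199,-.1353,.05],-.19)
cv2.imwrite("pics/w2.png",get_image("wrist"))
E
```

```text
t 3.7 tcp [ 0.6199 -0.1353  0.0498] yaw -0.1888 tilt [-8.e-04  2.e-04 -1.e+00] f [-0.4 -0.7  0.3] grip 0.0853 q [-0.29  0.75  1.55 -0.    0.84 -0.1 ]
translate [-0.2 -0.   0. ] then roll 0.0012
```

View pics/w2.png

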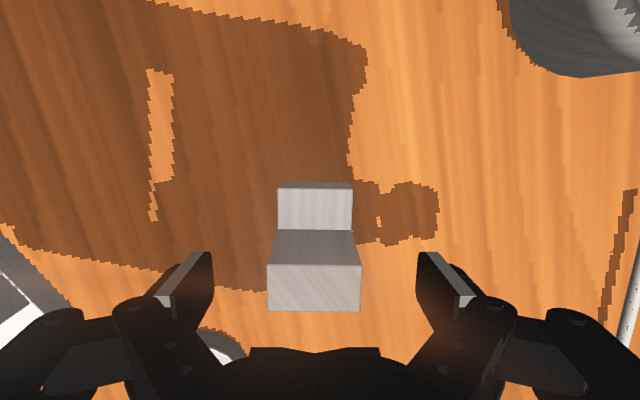

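Spacer's rib (268–361, 263–311) sits centred between the fingers. Close.

Call:
{"op": "move_arm", "data": {"travel": [[0,0,0],[0,0,0],[0,0,0],[0,0,0],[0,0,0],[0,0,0],[0,0,0],[0,0,0]], "roll": [0,0,0,0,0,0,0,0], "claw": 20}}

```text
t: 4.42
tcp_pos: [0.6203, -0.1353, 0.051]
orientation: [0.149, 1.565, -0.149]
ft_force: [-2.2, 0.2, 4.9]
grip_width: 0.0349
```

```bash
python3 - <<'E'
from h import *
go([.565,.239,.19],-.097)
E
```

```text
t 4.4167 tcp [ 0.6203 -0.1353  0.051 ] yaw -0.1898 tilt [ 8.e-04 -3.e-04 -1.e+00] f [-2.2  0.2  4.9] grip 0.0349 q [-0.29  0.75  1.55 -0.    0.84 -0.1 ]
translate [-139.1  357.1 -124.8] then roll -0.0928
```

Call:
{"op": "move_arm", "data": {"travel": [[-10,0,0],[-20,0,0],[-30,0,0],[-30,0,0],[-30,0,0],[-30,0,0]], "roll": [0,0,0,0,0,0]}}

```text
t: 4.92
tcp_pos: [0.6196, -0.1352, 0.2021]
orientation: [0.149, 1.566, -0.149]
ft_force: [0.7, -0.1, -2.3]
grip_width: 0.0348
```

Call:
{"op": "move_arm", "data": {"travel": [[0,20,-8],[0,29.8,-11.9],[0,29.8,-11.9],[0,29.8,-11.9],[0,29.8,-11.9],[0,29.8,-11.9],[0,29.8,-11.9],[0,29.8,-11.9],[0,29.8,-11.9],[0,29.8,-11.9],[0,9.8,-3.9],[0,0,0]], "roll": [0,0,0,0,0,0,0,0,0,0,0,-0.093]}}

```text
t: 5.92
tcp_pos: [0.5586, 0.1823, 0.2006]
orientation: [0.075, 1.57, -0.075]
ft_force: [0.2, -0.3, -2.8]
grip_width: 0.0353
```

```bash
python3 - <<'E'
from h import *
import json
go([.559,.18,.2],-.097)
s=sense();im=get_image("wrist");cv2.imwrite("pics/w3.png",im)
json.dump([list(s["tcp_pos"]),list(s["orientation"])],open("w3.json","w"))
E
```

```text
t 5.9167 tcp [0.5586 0.1823 0.2006] yaw -0.0954 tilt [-2.e-04  3.e-04 -1.e+00] f [ 0.2 -0.3 -2.8] grip 0.0353 q [0.24 0.48 1.6  0.   1.06 0.33]
translate [ 0.6 -2.2  0.6] then roll 0.0016
```

View pics/w3.png

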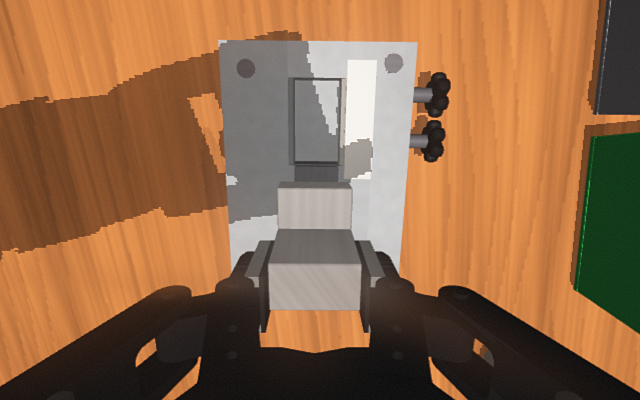

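```bash
python3 - <<'E'
import cv2
im=cv2.imread("pics/w3.png");cv2.imwrite("pics/w3c.png",cv2.resize(im[62:192,270:390],None,fx=4.5,fy=4.5,interpolation=cv2.INTER_CUBIC))
cv2.imwrite("pics/w3d.png",cv2.resize(im[30:130,210:430],None,fx=3.6,fy=3.6,interpolation=cv2.INTER_CUBIC))
cv2.imwrite("pics/w3e.png",cv2.resize(im[170:320,250:380],None,fx=4,fy=4,interpolation=cv2.INTER_CUBIC))
E
```

```text
(no output)
```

View pics/w3c.png

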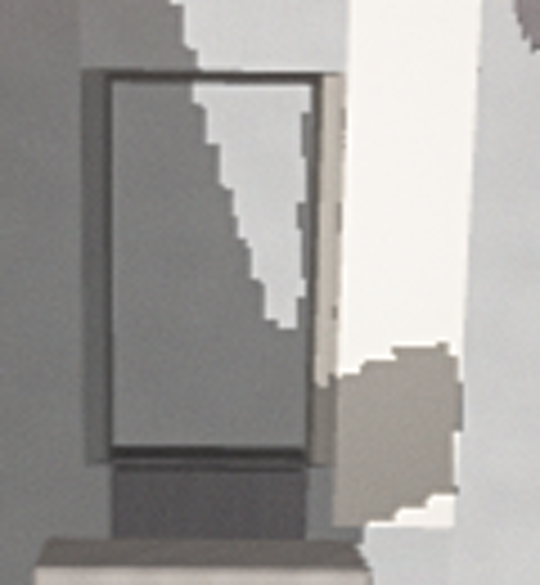

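View pics/w3d.png

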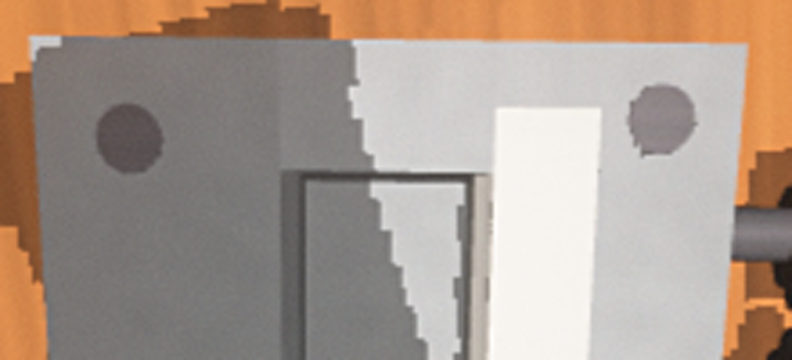

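View pics/w3e.png

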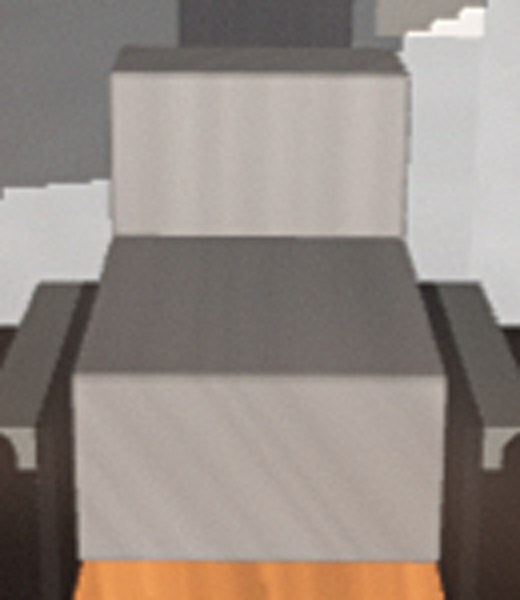

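```bash
python3 - <<'E'
from h import *
import json
a=json.load(open("w3.json"));s=dict(tcp_pos=np.array(a[0]),orientation=np.array(a[1]));M=w2c("wrist",s)
P=atz("wrist",uncrop([(83,70),(343,72),(331,466),(88,465)],4.5,270,62),.045,M)
print("pocket",P.round(4).tolist(),P.mean(0),[np.linalg.norm(P[i]-P[i-1]).round(4) for i in range(4)],"yaw",np.arctan2(*(P[1]-P[0])[[1,0]]),np.arctan2(*((P[0]+P[1]-P[2]-P[3]))[[1,0]])-np.pi/2)
P2=atz("wrist",uncrop([(110,82),(312,82),(305,447),(112,447)],4.5,270,62),.021,M)
print("floor",P2.round(4).tolist(),P2.mean(0),[np.linalg.norm(P2[i]-P2[i-1]).round(4) for i in range(4)],"yaw",np.arctan2(*(P2[1]-P2[0])[[1,0]]),np.arctan2(*((P2[0]+P2[1]-P2[2]-P2[3]))[[1,0]])-np.pi/2)
C=atz("wrist",uncrop([(30,36),(748,43)],3.6,210,30),.045,M);print("corners",C)
zb=s["tcp_pos"][2]-.0505
Rm=R.from_rotvec(s["orientation"]).as_matrix()
for nm,q,z in (("rib",[(75,375),(443,375),(438,560),(82,560)],.056),("foot",[(113,72),(408,74)],.016)):
    Q=atz("wrist",uncrop(q,4,250,170),zb+z,M);t=(Q-s["tcp_pos"])@Rm*1000
    print(nm,Q.round(4).tolist(),"tool mm",t.round(1).tolist(),"mean",t.mean(0).round(2),"yaw",np.arctan2(*(Q[1]-Q[0])[[1,0]]))
E
```

```text
pocket [[0.5469, 0.274, 0.045], [0.5913, 0.2694, 0.045], [0.5844, 0.2017, 0.045], [0.5401, 0.2061, 0.045]] [0.56567285 0.23779264 0.045     ] [np.float64(0.0682), np.float64(0.0447), np.float64(0.0681), np.float64(0.0445)] yaw -0.10135498817388591 -0.1014493389722595
floor [[0.5501, 0.2738, 0.021], [0.5877, 0.2702, 0.021], [0.5812, 0.2021, 0.021], [0.5431, 0.2057, 0.021]] [0.5655323  0.23794783 0.021     ] [np.float64(0.0684), np.float64(0.0378), np.float64(0.0684), np.float64(0.0383)] yaw -0.09409827937691287 -0.09960536791058439
corners [[0.49740963 0.30537906 0.045     ]
 [0.64682585 0.28991365 0.045     ]]
rib [[0.5426, 0.1936, 0.2061], [0.5768, 0.1904, 0.2061], [0.5752, 0.1709, 0.2061], [0.5408, 0.1741, 0.2061]] tool mm [[-5.5, 9.8, -17.0], [-5.5, 9.8, 17.3], [-5.5, -9.7, 17.6], [-5.5, -9.8, -17.0]] mean [-5.5   0.03  0.24] yaw -0.09362060961534724
foot [[0.5444, 0.2135, 0.1661], [0.5791, 0.21, 0.1661]] tool mm [[34.5, 29.7, -17.1], [34.5, 29.6, 17.7]] mean [34.51 29.66  0.31] yaw -0.1007747396912639
```

```bash
python3 - <<'E'
from h import *
go([.5654,.2379,.112],-.099)
E
```

```text
t 5.9667 tcp [0.559  0.181  0.2006] yaw -0.0851 tilt [-1.e-04 -1.e-04 -1.e+00] f [ 0.5 -0.4 -2.3] grip 0.0347 q [ 0.23  0.48  1.6  -0.    1.06  0.32]
translate [88.6 57.3  1.6] then roll 0.0139
```

Call:
{"op": "move_arm", "data": {"travel": [[0,15,0.6],[0,15,0.5],[0,15,0.5],[5,12.3,0],[15,0,0],[20,0,0],[20,0,0],[15,0,0],[10,0,0],[3.6,0,0],[0,0,0],[0,0,0]], "roll": [0.014,0,0,0,0,0,0,0,0,0,0,0]}}

```text
t: 6.97
tcp_pos: [0.5676, 0.2369, 0.1123]
orientation: [0.087, 1.568, -0.087]
ft_force: [0.4, 0.7, -2.3]
grip_width: 0.0349
```

```bash
python3 - <<'E'
from h import *
import json
go([.5654,.2379,.112],-.099)
s=sense();im=get_image("wrist");cv2.imwrite("pics/w4.png",im)
json.dump([list(s["tcp_pos"]),list(s["orientation"])],open("w4.json","w"))
go([.5654,.2379,.0715],-.099)
cv2.imwrite("pics/w4c.png",cv2.resize(im[80:330,190:440],None,fx=2.4,fy=2.4,interpolation=cv2.INTER_CUBIC))
E
```

```text
t 6.9667 tcp [0.5676 0.2369 0.1123] yaw -0.111 tilt [ 8.e-04  2.e-04 -1.e+00] f [ 0.4  0.7 -2.3] grip 0.0349 q [ 0.32  0.63  1.58 -0.    0.92  0.43]
translate [ 0.3  0.8 -2.3] then roll -0.012
t 7.0167 tcp [0.5677 0.2369 0.1126] yaw -0.111 tilt [ 1.4e-03  5.0e-04 -1.0e+00] f [ 0.7 -0.7 -3.4] grip 0.0349 q [ 0.32  0.63  1.58 -0.    0.92  0.43]
translate [41.1  0.7 -2.5] then roll -0.012
```

View pics/w4c.png

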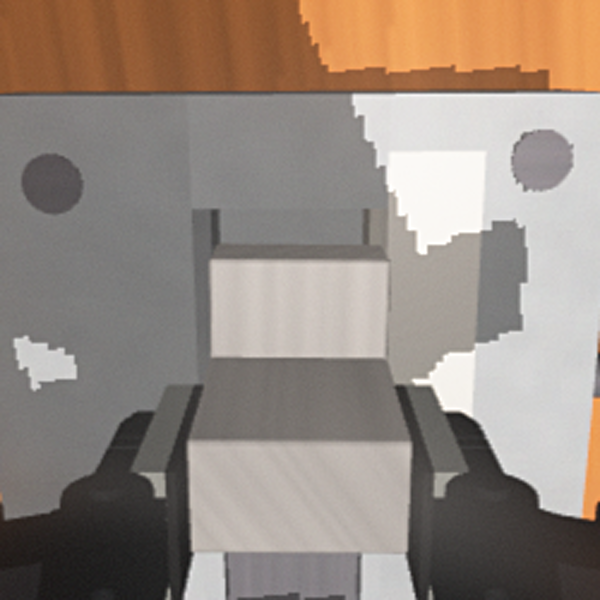

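```bash
python3 - <<'E'
from h import *
import json
a=json.load(open("w4.json"));s=dict(tcp_pos=np.array(a[0]),orientation=np.array(a[1]));M=w2c("wrist",s);Rm=R.from_rotvec(s["orientation"]).as_matrix()
zb=s["tcp_pos"][2]-.0505
for nm,q,z in (("pocket far",[(193,209),(388,209)],.045),("floor far",[(217,209),(365,209)],.045),("left edge low",[(197,380)],.045),("deck far edge",[(0,93),(600,94)],.045),("rib",[(189,440),(411,441),(408,552),(190,551)],zb+.056),("foot",[(211,260),(388,260)],zb+.016),("ribbase",[(211,358),(386,358)],zb+.016)):
    Q=atz("wrist",uncrop(q,2.4,190,80),z,M);t=(Q-s["tcp_pos"])@Rm*1000
    print(nm,Q.round(4).tolist(),"tool mm",t.round(1).tolist(),t.mean(0).round(2))
E
```

```text
pocket far [[0.5468, 0.2739, 0.045], [0.5922, 0.2689, 0.045]] tool mm [[67.3, 34.4, -24.8], [67.3, 34.5, 20.9]] [67.29 34.46 -1.92]
floor far [[0.5524, 0.2733, 0.045], [0.5869, 0.2695, 0.045]] tool mm [[67.3, 34.4, -19.1], [67.3, 34.5, 15.5]] [67.29 34.46 -1.8 ]
left edge low [[0.5417, 0.2315, 0.045]] tool mm [[67.3, -8.3, -25.2]] [ 67.26  -8.27 -25.15]
deck far edge [[0.5073, 0.3048, 0.045], [0.642, 0.2897, 0.045]] tool mm [[67.3, 60.8, -67.5], [67.4, 60.7, 68.1]] [67.3  60.75  0.28]
rib [[0.5518, 0.2486, 0.1178], [0.5861, 0.2447, 0.1178], [0.5842, 0.2252, 0.1178], [0.5492, 0.2293, 0.1178]] tool mm [[-5.5, 9.9, -16.9], [-5.5, 9.8, 17.6], [-5.5, -9.7, 17.8], [-5.5, -9.6, -17.4]] [-5.5   0.08  0.25]
foot [[0.5538, 0.2682, 0.0778], [0.5884, 0.2644, 0.0778]] tool mm [[34.5, 29.6, -17.2], [34.5, 29.6, 17.6]] [34.51 29.58  0.2 ]
ribbase [[0.551, 0.248, 0.0778], [0.5863, 0.2441, 0.0778]] tool mm [[34.5, 9.2, -17.8], [34.5, 9.2, 17.8]] [3.45e+01 9.18e+00 3.00e-02]
```

Call:
{"op": "move_arm", "data": {"travel": [[0,0.5,-2.4],[0,0,0],[0,0,0],[0,0,0]], "roll": [-0.011,0,0,0]}}

```text
t: 7.35
tcp_pos: [0.5649, 0.2375, 0.1121]
orientation: [0.079, 1.569, -0.078]
ft_force: [0.3, 0.0, -2.8]
grip_width: 0.0353
```

```bash
python3 -c "
from h import *
go([.5654,.2379,.0715],-.099)"
```

```text
t 7.35 tcp [0.5649 0.2375 0.1121] yaw -0.0999 tilt [ 5.e-04  2.e-04 -1.e+00] f [ 0.3  0.  -2.8] grip 0.0353 q [ 0.32  0.63  1.59 -0.    0.92  0.42]
translate [40.6  0.5  0.4] then roll -0.0009
```

Call:
{"op": "move_arm", "data": {"travel": [[6,0,0],[6,0,0],[5,0,0],[4,0,0],[4,0,0],[4,0,0],[3,0,0],[2,0,0],[0,0,0],[0,0,0]], "roll": [0,0,0,0,0,0,0,0,0,0]}}

```text
t: 8.18
tcp_pos: [0.5649, 0.2373, 0.0775]
orientation: [0.078, 1.569, -0.079]
ft_force: [2.7, -0.6, -4.2]
grip_width: 0.0348
```

```bash
python3 -c "
from h import *
go([.5654,.2379,.0715],-.099)"
```

```text
t 8.1833 tcp [0.5649 0.2373 0.0775] yaw -0.1 tilt [ 1.e-04 -1.e-04 -1.e+00] f [ 2.7 -0.6 -4.2] grip 0.0348 q [ 0.32  0.68  1.6  -0.    0.86  0.42]
translate [6.  0.6 0.4] then roll -0.001
```

Call:
{"op": "move_arm", "data": {"travel": [[2,0,0],[2,0,0],[1,0,0],[1,0,0],[0,0,0],[0,0,0]], "roll": [0,0,0,0,0,0]}}

```text
t: 8.68
tcp_pos: [0.565, 0.2374, 0.072]
orientation: [0.079, 1.569, -0.078]
ft_force: [-0.1, -0.8, 2.8]
grip_width: 0.0349
```

Call:
{"op": "move_arm", "data": {"travel": [[0.6,0,0],[0.6,0,0],[0,0,0]], "roll": [0,0,0]}}

```text
t: 8.93
tcp_pos: [0.565, 0.2375, 0.0719]
orientation: [0.079, 1.569, -0.078]
ft_force: [-5.6, -2.4, 16.2]
grip_width: 0.0353
```

Call:
{"op": "move_arm", "data": {"travel": [[-1,0,0],[0,0,0],[0,0,0],[0,0,0],[0,0,0],[-10,0,0],[-30,0,0],[-30,0,0],[-30,0,0],[0,0,0],[0,0,0]], "roll": [0,0,0,0,0,0,0,0,0,0,0], "claw": 70}}

```text
t: 9.85
tcp_pos: [0.5656, 0.2377, 0.1737]
orientation: [0.08, 1.566, -0.077]
ft_force: [0.4, 0.3, -0.7]
grip_width: 0.07
```

```bash
python3 - <<'E'
from h import *
import json
go([.5654,.2379,.1715],-.099)
s=sense();im=get_image("wrist");cv2.imwrite("pics/w5.png",im)
json.dump([list(s["tcp_pos"]),list(s["orientation"])],open("w5.json","w"))
E
```

```text
t 9.85 tcp [0.5656 0.2377 0.1737] yaw -0.1 tilt [ 0.0035  0.0012 -1.    ] f [ 0.4  0.3 -0.7] grip 0.07 q [0.32 0.55 1.55 0.   1.03 0.42]
translate [ 2.2  0.2 -0.2] then roll -0.001
```

View pics/w5.png

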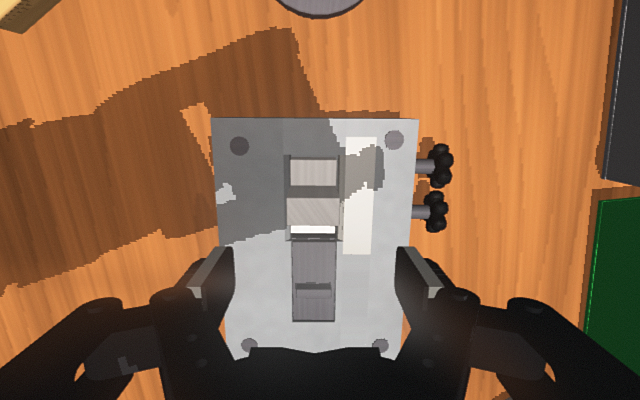

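```bash
python3 - <<'E'
import cv2
im=cv2.imread("pics/w5.png");cv2.imwrite("pics/w5c.png",cv2.resize(im[145:335,270:360],None,fx=4,fy=3.15*4/3.15,interpolation=cv2.INTER_CUBIC)[:600])
cv2.imwrite("pics/w5d.png",cv2.resize(im[230:335,270:360],None,fx=5,fy=5,interpolation=cv2.INTER_CUBIC))
E
```

```text
(no output)
```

View pics/w5c.png

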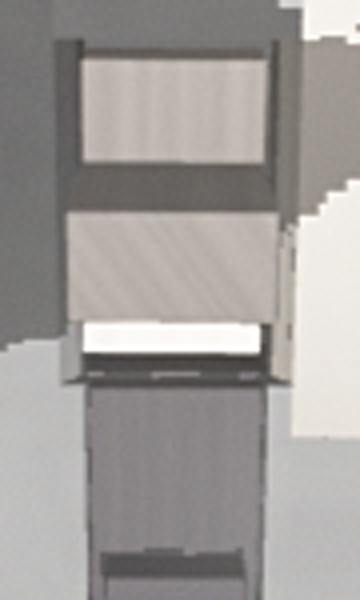

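View pics/w5d.png

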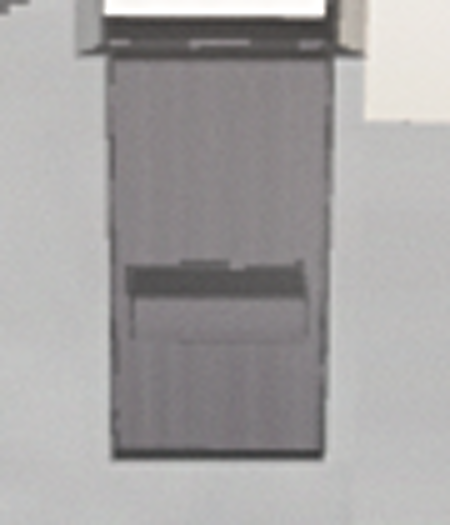

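```bash
python3 - <<'E'
from h import *
import json
a=json.load(open("w5.json"));s=dict(tcp_pos=np.array(a[0]),orientation=np.array(a[1]));M=w2c("wrist",s)
def f(nm,q,sc,x0,y0,z):
    Q=atz("wrist",uncrop(q,sc,x0,y0),z,M);print(nm,Q.mean(0).round(4),[np.linalg.norm(Q[i]-Q[i-1]).round(4) for i in range(len(Q))],"yaw",np.arctan2(*(Q[1]-Q[0])[[1,0]]).round(3));return Q
f("rib",[(66,212),(280,212),(278,321),(68,321)],4,270,145,.077)
f("foot",[(81,58),(267,58),(259,352),(84,352)],4,270,145,.037)
f("ridge",[(130,297),(306,297),(308,342),(132,340)],5,270,230,.0545)
f("plate",[(109,53),(333,53),(323,457),(115,457)],5,270,230,.045)
y=-.099;ey=np.array([-np.sin(y),np.cos(y)])
p=np.array([.5656,.2379]);print("ridge pred",p-.075*ey,"start",p-.094*ey)
go([*(p-.095*ey),.095],-.099)
E
```

```text
rib [0.565  0.2374 0.077 ] [np.float64(0.0191), np.float64(0.0356), np.float64(0.0191), np.float64(0.0357)] yaw -0.099
foot [0.5649 0.2374 0.037 ] [np.float64(0.0596), np.float64(0.0356), np.float64(0.0596), np.float64(0.0354)] yaw -0.099
ridge [0.558  0.1632 0.0545] [np.float64(0.0076), np.float64(0.0278), np.float64(0.008), np.float64(0.0281)] yaw -0.1
plate [0.5586 0.1681 0.045 ] [np.float64(0.0728), np.float64(0.0354), np.float64(0.0729), np.float64(0.0352)] yaw -0.1
ridge pred [0.55818712 0.16326724] start [0.55630919 0.14436027]
t 9.9 tcp [0.5648 0.2374 0.172 ] yaw -0.1 tilt [ 7.e-04  2.e-04 -1.e+00] f [-0.6  0.7  0. ] grip 0.0701 q [ 0.32  0.55  1.56 -0.    1.03  0.42]
translate [ 77.  -94.4   0.8] then roll -0.001
```

Call:
{"op": "move_arm", "data": {"travel": [[0,-15,0],[0,-20,0],[0,-20,0],[0,-20,0],[0,-12,0.6],[0,-7.4,0],[20,0,0],[25,0,0],[20,0,0],[10,0,0],[6,0,0],[0,0,0]], "roll": [0,0,0,0,0,0,0,0,0,0,0,0], "claw": 0}}

```text
t: 10.9
tcp_pos: [0.5557, 0.1434, 0.0896]
orientation: [0.078, 1.571, -0.079]
ft_force: [0.3, -0.6, -0.7]
grip_width: 0.0002
```

```bash
python3 - <<'E'
from h import *
im=get_image("wrist");cv2.imwrite("pics/w6.png",im);cv2.imwrite("pics/s6.png",cv2.resize(get_image("scene")[110:220,310:440],None,fx=5,fy=5,interpolation=cv2.INTER_CUBIC))
go([.5563,.1434,.0695],-.099)
E
```

```text
t 11.0 tcp [0.5564 0.1436 0.0912] yaw -0.0998 tilt [ 9.e-04  2.e-04 -1.e+00] f [ 0.2 -0.1  0.2] grip -0.0003 q [0.17 0.6  1.71 0.   0.83 0.27]
translate [21.7 -0.2 -0.1] then roll -0.0008
```

View pics/w6.png

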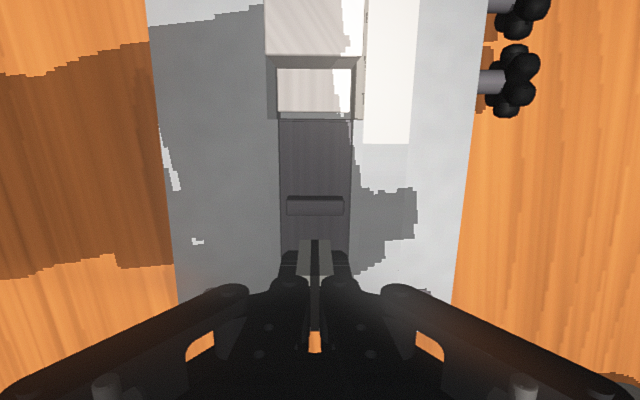

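View pics/s6.png

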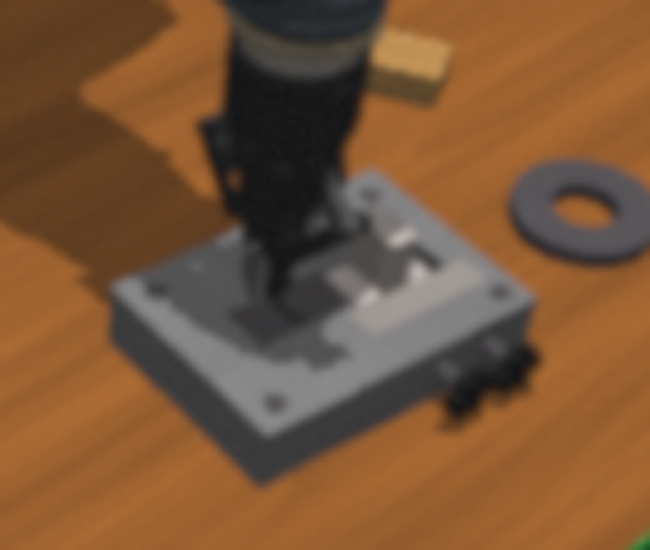

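```bash
python3 - <<'E'
from h import *
p=camera_params("wrist");M=np.linalg.inv(p["hand_eye"])
for x in (.010,.022,.035):print(x,proj("wrist",[[x,.011,0],[x,-.011,0]],M).round(1).tolist())
E
```

```text
0.01 [[314.0, 244.5], [313.9, 291.9]]
0.022 [[314.0, 234.4], [313.9, 278.7]]
0.035 [[314.0, 225.0], [314.0, 266.3]]
```

Call:
{"op": "move_arm", "data": {"travel": [[6,0,0],[5,0,0],[4,0,0],[3,0,0],[2,0,0],[1.2,0,0],[0,0,0],[0,0,0]], "roll": [0,0,0,0,0,0,0,0]}}

```text
t: 11.67
tcp_pos: [0.5561, 0.1434, 0.0693]
orientation: [0.079, 1.569, -0.079]
ft_force: [0.3, -0.5, 0.2]
grip_width: -0.0004
```

```bash
python3 - <<'E'
from h import *
go([.5563,.1434,.0695],-.099)
E
```

```text
t 11.6667 tcp [0.5561 0.1434 0.0693] yaw -0.1 tilt [ 1.e-04  0.e+00 -1.e+00] f [ 0.3 -0.5  0.2] grip -0.0004 q [ 0.17  0.64  1.71 -0.    0.79  0.27]
translate [-0.2 -0.   0.2] then roll -0.001
```

Call:
{"op": "move_arm", "data": {"travel": [[0,2,0],[0,2,0],[0,2,0],[0,2,0],[0,2,0],[0,2,0],[0,2,0],[0,2,0],[0,0,0]], "roll": [0,0,0,0,0,0,0,0,0]}}

```text
t: 12.42
tcp_pos: [0.5577, 0.1599, 0.0693]
orientation: [0.079, 1.569, -0.078]
ft_force: [0.5, 0.4, -1.1]
grip_width: 0.0003
```

Call:
{"op": "move_arm", "data": {"travel": [[0,2,0],[0,1.5,0],[0,1.5,0],[0,1,0],[0,0,0]], "roll": [0,0,0,0,0]}}

```text
t: 12.83
tcp_pos: [0.5582, 0.1655, 0.0693]
orientation: [0.078, 1.569, -0.078]
ft_force: [0.9, -0.3, 0.3]
grip_width: 0.0
```

```bash
python3 - <<'E'
from h import *
go([.5563,.1434,.0695],-.099)
cv2.imwrite("pics/w7.png",get_image("wrist"))
E
```

```text
t 12.8333 tcp [0.5582 0.1655 0.0693] yaw -0.0998 tilt [ 0.  0. -1.] f [ 0.9 -0.3  0.3] grip 0.0 q [0.21 0.65 1.69 0.   0.8  0.31]
translate [ -0.2 -22.2   0.3] then roll -0.0008
```

View pics/w7.png

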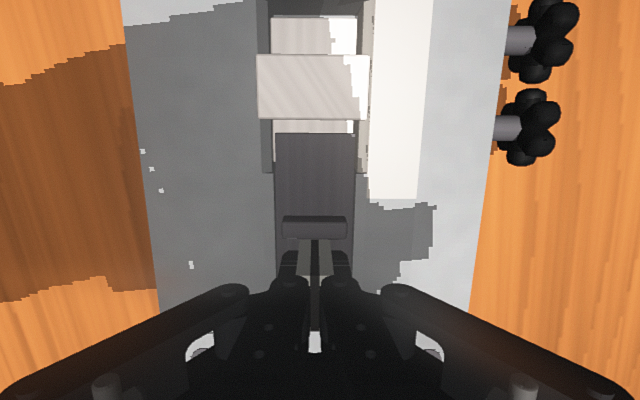

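Call:
{"op": "move_arm", "data": {"travel": [[0,1,0],[0,0,0],[0,0,0]], "roll": [0,0,0]}}

```text
t: 13.13
tcp_pos: [0.5583, 0.1663, 0.0693]
orientation: [0.079, 1.569, -0.079]
ft_force: [1.0, -0.2, -0.3]
grip_width: 0.0003
```

Call:
{"op": "move_arm", "data": {"travel": [[0,0.8,0],[0,0,0],[0,0,0]], "roll": [0,0,0]}}

```text
t: 13.38
tcp_pos: [0.5584, 0.1669, 0.0693]
orientation: [0.078, 1.57, -0.079]
ft_force: [-0.3, -3.0, 0.3]
grip_width: 0.0003
```

Call:
{"op": "move_arm", "data": {"travel": [[0,0.8,0],[0,0,0],[0,0,0]], "roll": [0,0,0]}}

```text
t: 13.63
tcp_pos: [0.5584, 0.167, 0.0693]
orientation: [0.077, 1.57, -0.079]
ft_force: [-0.8, -8.6, 2.4]
grip_width: 0.0
```

Call:
{"op": "move_arm", "data": {"travel": [[0,-4,0],[0,-4,0],[-10,0,0],[-30,0,0],[-30,0,0],[-35,0,0],[0,12,0],[0,0,0],[0,0,0]], "roll": [0,0,0,0,0,0,0,0,0]}}

```text
t: 14.38
tcp_pos: [0.5586, 0.1721, 0.1743]
orientation: [0.078, 1.569, -0.078]
ft_force: [-0.8, 0.3, -0.4]
grip_width: -0.0
```

```bash
python3 - <<'E'
from h import *
import json
go([.5563,.1434,.0695],-.099)
s=sense();im=get_image("wrist");cv2.imwrite("pics/w8.png",im);cv2.imwrite("pics/t8.png",get_image("top"))
json.dump([list(s["tcp_pos"]),list(s["orientation"])],open("w8.json","w"))
E
```

```text
t 14.3833 tcp [0.5586 0.1721 0.1743] yaw -0.0992 tilt [-1.e-04  1.e-04 -1.e+00] f [-0.8  0.3 -0.4] grip -0.0 q [0.22 0.5  1.63 0.   1.01 0.32]
translate [104.8 -28.8   0.6] then roll -0.0002
```

View pics/w8.png

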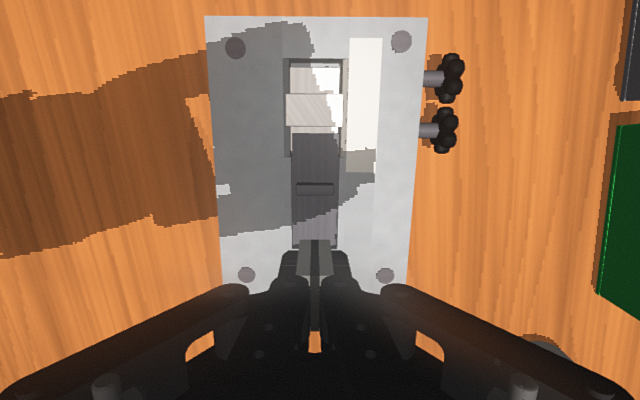

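View pics/t8.png

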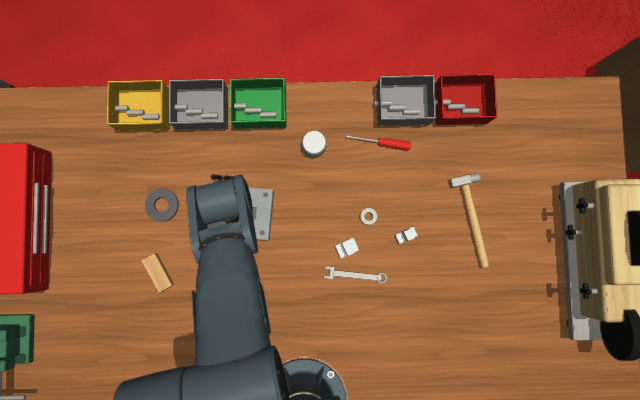

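```bash
python3 - <<'E'
import cv2
im=cv2.imread("pics/w8.png");cv2.imwrite("pics/w8c.png",cv2.resize(im[50:260,275:355],None,fx=4,fy=4,interpolation=cv2.INTER_CUBIC)[:600])
E
```

```text
(no output)
```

View pics/w8c.png

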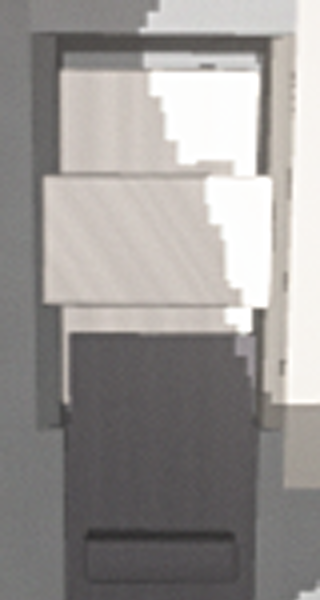

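```bash
python3 - <<'E'
from h import *
import json
a=json.load(open("w8.json"));s=dict(tcp_pos=np.array(a[0]),orientation=np.array(a[1]));M=w2c("wrist",s)
def f(nm,q,z):
    Q=atz("wrist",uncrop(q,4,275,50),z,M)
    y=-.099;d=(Q[:,:2]-[.5653,.2379])@np.array([[np.cos(y),-np.sin(y)],[np.sin(y),np.cos(y)]])*1000
    print(nm,Q.mean(0).round(4),"fixture-frame mm from pocket",d.round(1).tolist(),d.mean(0).round(1))
f("rib",[(44,177),(271,178),(269,305),(46,303)],.077)
f("footfar",[(60,70),(260,70)],.037)
f("tongue",[(70,332),(256,334)],.041);f("tongue45",[(70,332),(256,334)],.045)
f("ridge",[(86,543),(238,543),(237,581),(88,581)],.0545)
E
```

```text
rib [0.5649 0.2373 0.077 ] fixture-frame mm from pocket [[-17.9, 8.9], [17.1, 8.8], [17.2, -10.4], [-18.0, -10.1]] [-0.4 -0.7]
footfar [0.5682 0.2669 0.037 ] fixture-frame mm from pocket [[-17.9, 29.1], [17.9, 29.1]] [-0.  29.1]
tongue [0.5642 0.221  0.041 ] fixture-frame mm from pocket [[-16.6, -16.7], [17.8, -17.0]] [  0.6 -16.9]
tongue45 [0.5642 0.2213 0.045 ] fixture-frame mm from pocket [[-16.3, -16.5], [17.5, -16.8]] [  0.6 -16.6]
ridge [0.5601 0.1809 0.0545] fixture-frame mm from pocket [[-13.4, -53.7], [14.3, -53.6], [14.2, -60.8], [-13.1, -60.8]] [  0.5 -57.2]
```

```bash
python3 -c "
from plant import finish_job
print(finish_job())"
```

```text
the job is handed in; nothing more can be done
None
```

The 36 mm spacer is in the pocket and the slide lock is closed over its foot. The job was handed in at about 14.5 s of the 58 s allowed.

**Choosing the spacer:** I measured the foot widths in the top view, and they came out at about 36, 42 and 29 mm. I then gripped only the middle one. The gripper read about 35 mm, slightly under 36, but the wrist pictures gave 35–36 mm and it dropped into the pocket freely. The other two spacers were not gripped to feel them; they still stand on the bench.

**Seating:** On reaching the floor the push force rose to 16 N with the tool at the expected height. After release, the pictures matched a fully seated spacer: rib and foot sizes and the angle all agreed, and it stood within 1 mm of the pocket's centre.

**Lock:** I pushed the ridge with closed fingertips until it hit the end stop, where about 9 N gave no further movement. The last picture put its travel at 17.8 mm (18 nominal) and the tongue about 17 mm over the foot. The arm then moved clear, reading no contact force.

In the last top view the arm hid most of the fixture, but every other item in view looked unmoved. The only other difference was that the jaw force and height shifted slightly (about 5 N and 1 mm) when the gripper closed on the spacer, with no visible effect.

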